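Index a flat-edged filter disc in its alignment nest

TASK

With a fingertip, turn the green flat-edged disc in its nest until its flat faces the blue alignment bar, then seat the flat flush against the bar with a steady push of about 5 N for about half a second, and let go. The disc is brittle: never bear on it or drive it against the bar with more than 15 N, and do not lift it out. Leave the tweezers, the vial and the timer where they are.

Things in the scene. Friction and masses are not known exactly. Their poses are not given: they have to be found in the camera images.
- nest: Aluminium base plate 150 x 150 mm, top face 12 mm above the worktop, fixed. Origin: centre of the nest, at worktop height; x points from the centre to the blue bar, y along the bar, z up. A black half-ring curb, inner radius 51 mm, 9 mm wide, top 32 mm above the worktop, runs round the side away from the bar (+90 to -90 degrees) and smoothly holds the rim with 1 mm play, so the disc can leave the centre only towards the bar.
- bar_face (a point): Point in the middle of the face of the blue alignment bar that looks to the nest's centre, 51 mm from the centre along the nest's x axis, 24 mm above the worktop. Axes as the nest's. The bar is 96 mm long, 16 mm wide, its top 34 mm above the worktop; smooth (friction about 0.1).
- column: Short steel column under the disc, of unmarked height, fixed in the nest's middle. On it a slippery white platen, 88 mm across, top 16 mm above this origin (friction about 0.1), carries the disc. The platen is sprung: under a press on the disc it starts to sink at about 1 N, takes 8 N more per mm and is solid after 1.5 mm. It does not turn. Axes as the nest's.
- disc: The loose green disc: 100 mm across, 6 mm thick, 90 to 140 g; one flat, 47 mm long, 44 mm from the centre, a thin yellow line 5 mm inside it; matt top (friction about 0.7). Origin: centre of the full circle, on the underside (18 to 24 mm above the worktop, as the column stands). Its x axis points to the middle of the flat. Home, x points as the nest's x, the centre 44 mm from the bar's face (7 mm off the nest's centre).
- flat_mid (a point): Middle of the disc's flat, at mid thickness; axes as the disc's.
- tweezers: Bystander: steel tweezers, 130 x 15 x 7 mm, lying beside the nest on the side away from the bar. Origin under the middle.
- vial: Bystander: small glass vial with white cap, 12 mm across, 41 mm tall, standing on the nest's +y side. Origin under the middle.
- timer: Bystander: white bench timer, 24 x 70 x 66 mm, standing on the nest's -y side. Origin under the middle.
Not all that is in view belongs to the job. There is more than one size of the disc; the one meant has the size given above.

How it is judged:
On the way:
1. the flat is pressed flush against the bar with at least 3 N for 0.3 s (x of flat_mid in the frame of bar_face between -0.0018 and 0.0015 m and angle between the x axis of disc and the x axis of nest, either way round below 0.035 rad and y of flat_mid in the frame of bar_face between -0.006 and 0.006 m and contact force between disc and bar above 3 N), for 0.3 s.
At the end, for the whole second after the job is handed in: The disc lies at rest and level in the nest with its flat against the blue bar: middle of the flat within 1.5 mm of the bar's face and within 6 mm of the bar's middle, flat parallel to the bar within 2 degrees, nothing touching the disc but the nest (x of flat_mid in the frame of bar_face between -0.0018 and 0.0015 m and angle between the x axis of disc and the x axis of nest, either way round below 0.035 rad and y of flat_mid in the frame of bar_face between -0.006 and 0.006 m and angle between disc's own z axis and vertical below 0.05 rad and linear speed of disc below 0.01 m/s and contact force between the fingers and disc below 0.05 N).
It fails at once if the fingers bear on the disc with more than 15 N (contact force between the fingers and disc above 15 N).
It fails at once if the disc is driven against the bar with more than 15 N (contact force between disc and bar above 15 N).
It fails at once if the disc is lifted or tipped out of the nest (z of disc in the frame of nest above 0.031 m or angle between disc's own z axis and vertical above 0.15 rad).
It fails at once if the tweezers, the vial or the timer is moved more than 15 mm (distance of any of tweezers, vial, timer from where it was at the start of the episode above 0.015 m).
It also fails if it takes over 72 s, if anything falls off the work surface, if the arm or the gripper's body presses on something with over 40 N, if the wrist force passes 120 N, or if a joint passes its speed limit or range.

ROBOT

A 6-joint arm with a two-finger parallel gripper is mounted at the origin on a cart in front of the work surface, level with it; the furniture and walls round the work are solid. World frame = base frame: x ahead of the robot, y to its left, z up, the work surface at z = 0. Lengths are in m, angles in rad, forces in N, time in s.
With the tool pointing down it reaches from about 0.375 to 0.825 m from the base axis. Payload 5.5 kg.
Tool frame: the origin (TCP) lies at the very end of the fingers, on their centre line; the grasp point (between the pads) lies 19 mm behind it; z points along the fingers, y is the direction in which the jaws open and shut (so a half turn about z gives the same grasp; the last joint's range is limited). The gripper opens to 85 mm and grips with 20 to 120 N. Pads are 22 mm wide; open, the fingers measure 114 mm over their backs; the gripper's body (76 mm by 85 mm) begins 54 mm behind the grasp point. The pads swing forward as they close: fully open they stand 13 mm farther back than shut.
Start: joints at [-1.107, 0.314, -0.047, 1.21, 0, 1.571], TCP at [0.268, -0.537, 0.231] pointing down, gripper open.
Joint ranges: [-2.67, 2.67], [-0.69, 1.73], [-1.03, 1.25], [-2.08, 2.16], [-1.42, 1.45], [-3.14, 3.14]. Speed limits (rad/s): [2.39, 2.39, 3.01, 3.14, 3.14, 3.14].

INTERFACE

Orientations are given as a unit quaternion [w, x, y, z].
In Python, from bench import r gives the robot as it stands.
- The arm moves only by the tool arm_command, never from a script. Its argument "commands" is a list of rows, each a list of 4 numbers: the shift along the tool's x, y, z normalised to -1 to 1, where 1 is 20 cm, then the turn about the tool's z normalised to -1 to 1, where 1 is 90 degrees. A call has 1 to 10 rows; each row shifts and turns the commanded pose from where the row before left it, along the tool's axes as they then stand; what a row does not reach is not made up. A row lasts 1/10 s, in which the tool goes at most 50 mm and 8.59 degrees, less where a joint would pass 70% of its speed; a pose out of reach is approached as far as the arm can. A call with a number of a shift or a turn outside -1 to 1 is refused whole. A call with a gripper value outside its range is refused whole. "jaw" is the closure, from -1 (fully open) to 1 (shut), so that 0 is half open, set as the call begins (left out, the last holds). The fingers move at their own pace and stop on an object; "grip_force" is the grip in N (left out, the last holds). Time passes only in rows, so rows that do not move let the fingers close. It gives the time, the measured TCP pose, the force and the opening at its end, in the units of the state.
- r.sense(): the state, without advancing time (a new reading comes with each control period).
- r.get_image(name): name is "side" or "top"; returns the picture (400x640x3 uint8, red, green, blue); there is no depth.
- r.camera_info(name): a dict with "K" (3x3 intrinsics, pixels), "pose" (4x4, takes a point from camera to world coordinates). Camera axes: x right, y up, looking along -z (the intrinsics and any distortion apply to the point x, -y, -z); pixel columns grow to the right and rows downward; lengths in m; the calibration is good to about 2 mm. A picture is of the moment at which its call begins. camera_info takes no time and is no camera call.
- r.finish_job(): hands the job in, once; it reports no verdict.
The state is a dict: "time_s": time; "q": joint angles; "qd": joint speeds; "tau": joint torques, N m; "ee_pos": TCP position; "orientation": TCP orientation; "ft_force": force on the tool from outside, world axes, zero at the start; "torque": the same for the moment, N m; "finger_gap": finger opening in m.
Only numpy, scipy, OpenCV 4.12 (cv2) and the standard library are available. Lean on these libraries where they do the work, as an engineer would, in place of code of your own. Each camera call takes 0.05 s, during which the arm holds its last target.

## Working session

There is one attempt and no reset: what is moved stays moved. The work goes in short steps, Python scripts to look and compute and a tool call to move; the robot and the scene stay as the last step left them, time stands still between calls to the robot, and variables do not carry over. Pictures are saved under pics/ and viewed, and the job is handed in when it is done.

Besides the shell and the picture viewer there is one more tool, called after "Request:" as name([rows], argument=value, ...), one row to a line, values as JSON. arm_command: Moves the arm, as the interface text tells. Scaled input: -1 to 1 covers 20 cm each way for a shift and 90 degrees each way for a turn. Its arguments: {"type":"object","properties":{"commands":{"type":"array","items":{"type":"array","items":{"type":"number","minimum":-1,"maximum":1}}},"jaw":{"type":"number"},"grip_force":{"type":"number"}},"required":["commands"]}

```bash
ls; mkdir -p pics
python3 - <<'E'
from bench import r
import cv2,numpy as np
for n in("top","side"):
    im=r.get_image(n); cv2.imwrite(f"pics/{n}0.png",im[:,:,::-1]); c=r.camera_info(n); print(n,np.round(c["K"],1).tolist(),np.round(c["pose"],3).tolist(),[k for k in c])
print(r.sense())
E
```

```text
pics
top [[419.0, 0.0, 317.3], [0.0, 419.0, 197.9], [0.0, 0.0, 1.0]] [[-0.01, 0.984, -0.176, 0.363], [-1.0, -0.01, 0.003, -0.136], [0.001, 0.176, 0.984, 0.888], [0.0, 0.0, 0.0, 1.0]] ['K', 'pose']
side [[419.4, 0.0, 319.4], [0.0, 419.4, 203.4], [0.0, 0.0, 1.0]] [[-0.977, 0.126, -0.17, 0.365], [-0.211, -0.606, 0.767, 0.53], [-0.006, 0.785, 0.619, 0.575], [0.0, 0.0, 0.0, 1.0]] ['K', 'pose']
{'time_s': 0.1, 'q': array([-1.10702056e+00,  3.14158930e-01, -4.79573149e-02,  1.21019848e+00,
        4.39543199e-05,  1.57082266e+00]), 'qd': array([-0.00025945, -0.00151341,  0.00255943,  0.00139748, -0.00145955,
        0.00025166]), 'tau': array([ 8.46127368e-04, -5.40768600e+01,  3.40541196e+01,  1.12177219e-02,
        6.48096011e-05,  1.87225186e-05]), 'ee_pos': array([ 0.26818249, -0.53616066,  0.23052815]), 'orientation': array([-7.43924796e-04,  9.73237014e-01,  2.29802387e-01, -1.53095855e-04]), 'ft_force': array([ 0.40065505, -0.56068426, -0.42910571]), 'torque': array([ 0.01053841, -0.02932174, -0.00935242]), 'finger_gap': 0.08515821144788531}
```

View pics/top0.png

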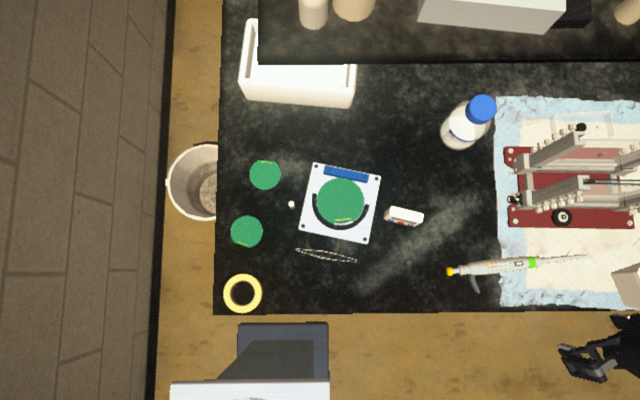

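View pics/side0.png

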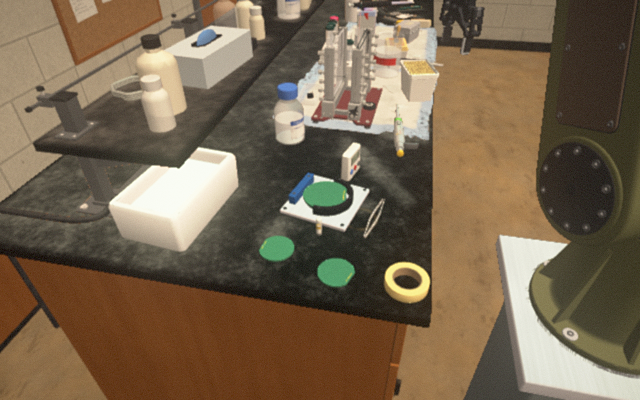

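Candidates: green disc in the nest at top (340,201), loose green discs at (265,175) and (247,231). The nest one lies on the platen, so it should be the one meant. I'll check it in a crop and by size.

```bash
cat > h.py <<'E'
import cv2,numpy as np
from bench import r
def proj(n,P):
    c=r.camera_info(n);T=np.linalg.inv(c["pose"]);p=np.atleast_2d(P)@T[:3,:3].T+T[:3,3]
    p=p*[1,-1,-1]; u=p@np.array(c["K"]).T; return u[:,:2]/u[:,2:]
def ray(n,uv,z):
    c=r.camera_info(n);M=np.array(c["pose"]);uv=np.atleast_2d(uv).astype(float)
    d=np.c_[uv,np.ones(len(uv))]@np.linalg.inv(c["K"]).T*[1,-1,-1]@M[:3,:3].T
    o=M[:3,3]; return o+d*((z-o[2])/d[:,2])[:,None]
E
python3 - <<'E'
from h import *
im=cv2.imread("pics/top0.png"); a=im[150:275,280:430]; cv2.imwrite("pics/ctop.png",cv2.resize(a,None,fx=5,fy=4.8,interpolation=2)[:600])
im=cv2.imread("pics/side0.png"); a=im[165:245,270:390]; cv2.imwrite("pics/cside.png",cv2.resize(a,None,fx=6,fy=6,interpolation=2))
im=cv2.imread("pics/top0.png");h=cv2.cvtColor(im,cv2.COLOR_BGR2HSV)
g=cv2.inRange(h,(50,90,50),(90,255,255));n,l,s,c=cv2.connectedComponentsWithStats(g)
for i in range(1,n):
    if s[i,4]>100:
        cn=cv2.findContours((l==i).astype(np.uint8),0,1)[0][0][:,0]
        P=ray("top",cn,0.027 if 300<c[i][0] else .006); (q,R)=cv2.minEnclosingCircle(P[:,:2].astype(np.float32)); print(s[i],c[i].round(1),np.round(q,4),R)
b=cv2.inRange(h,(100,120,60),(125,255,255));n,l,s,c=cv2.connectedComponentsWithStats(b)
for i in range(1,n):
    if s[i,4]>50:
        cn=cv2.findContours((l==i).astype(np.uint8),0,1)[0][0]; print(s[i],c[i],cv2.minAreaRect(ray("top",cn[:,0],.034)[:,:2].astype(np.float32)))
E
```

```text
[249 160  32  30 775] [264.4 174.4] [ 0.5736 -0.0254] 0.035502564162015915
[ 317  178   47   46 1673] [339.7 200.4] [ 0.51   -0.1854] 0.05050821974873543
[230 215  33  33 845] [246.4 230.8] [0.4502 0.0112] 0.035469669848680496
[466  94  30  30 689] [480.68795356 108.60812772] ((0.705902099609375, -0.4935894310474396), (0.05845849961042404, 0.07053783535957336), 57.17964172363281)
[324 166  45  16 347] [345.49279539 173.78097983] ((0.5654880404472351, -0.19874384999275208), (0.09258582442998886, 0.01770290732383728), 77.20148468017578)
```

View pics/ctop.png

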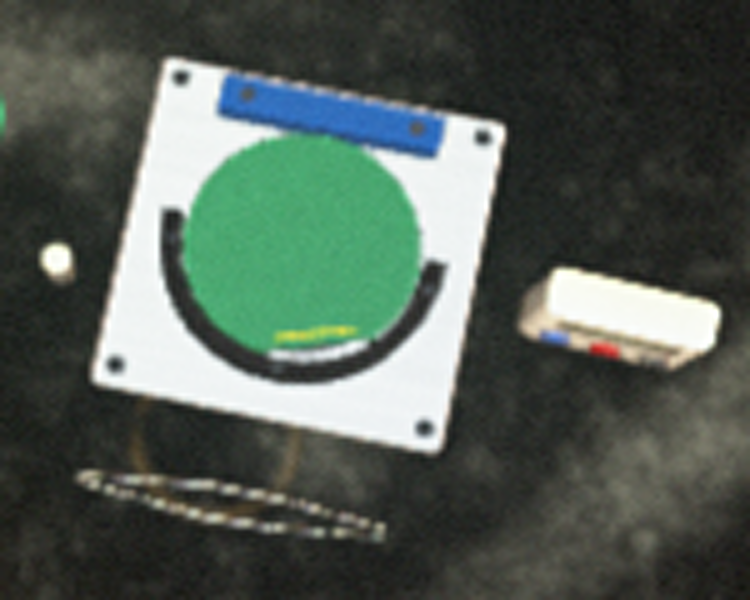

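View pics/cside.png

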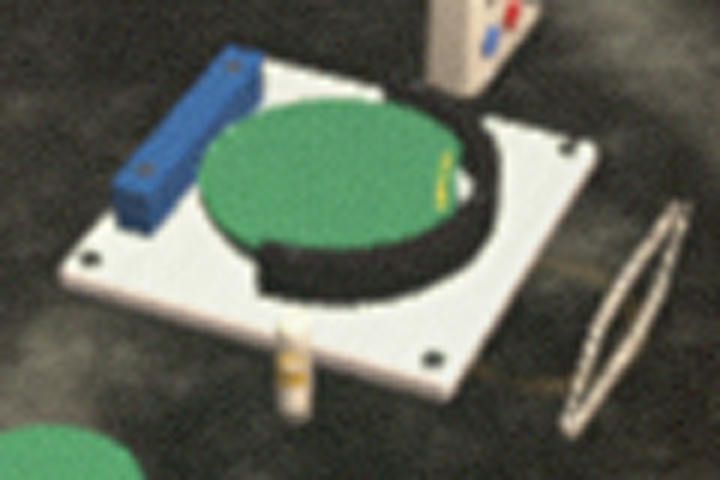

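The nest disc at top (340,201) measures 50.5 mm in radius, against 35.5 mm for the loose ones, so it is the right one. Its yellow line sits at about (343,217), facing away from the bar at (345,174). Next I'll fit the nest pose and the flat's angle.

```bash
cat >> h.py <<'E'
def hsv(im): return cv2.cvtColor(im,cv2.COLOR_RGB2HSV)
def big(m,lo=(0,0)):
    n,l,s,c=cv2.connectedComponentsWithStats(m); i=1+np.argmax(s[1:,4]); return (l==i).astype(np.uint8)
def roi(m,x0,x1,y0,y1):
    o=np.zeros_like(m);o[y0:y1,x0:x1]=m[y0:y1,x0:x1];return o
def yellow(n,im,box):
    m=roi(cv2.inRange(hsv(im),(20,120,90),(38,255,255)),*box); v,u=np.nonzero(m); return np.c_[u,v],m
E
python3 - <<'E'
from h import *
im=r.get_image("top"); h=hsv(im)
w=roi(cv2.inRange(h,(0,0,150),(180,60,255)),290,384,155,250)
m=big(w); 
m2=cv2.morphologyEx(m,cv2.MORPH_CLOSE,np.ones((3,3)))
cn=cv2.findContours(m2,0,1)[0][0][:,0]; P=ray("top",cn,.012)[:,:2].astype(np.float32)
R=cv2.minAreaRect(P); print("plate",R)
for zt in(.026,.030):
  g=roi(cv2.inRange(h,(50,90,50),(90,255,255)),310,372,170,230); cn=cv2.findContours(big(g),0,1)[0][0][:,0]
  D=ray("top",cn,zt)[:,:2]; q,Rr=cv2.minEnclosingCircle(D.astype(np.float32)); print("disc",zt,q,Rr)
  uv,_=yellow("top",im,(310,372,205,230)); Y=ray("top",uv,zt)[:,:2]; c=Y.mean(0); l=cv2.fitLine(Y.astype(np.float32),2,0,.01,.01).ravel()
  print(len(uv),c,c-q,np.hypot(*(c-q)),"dir",np.degrees(np.arctan2(*(c-q)[::-1])),"line",np.degrees(np.arctan2(l[1],l[0])))
b=roi(cv2.inRange(h,(100,120,60),(125,255,255)),310,380,155,190); v,u=np.nonzero(b)
B=ray("top",np.c_[u,v],.034)[:,:2];l=cv2.fitLine(B.astype(np.float32),2,0,.01,.01).ravel();print("bar",B.mean(0),np.degrees(np.arctan2(l[1],l[0])))
# screws from the side
E
```

```text
plate ((0.5093034505844116, -0.18610629439353943), (0.15003980696201324, 0.15052592754364014), 77.21981811523438)
disc 0.026 (0.5101282596588135, -0.18548277020454407) 0.05056672915816307
9 [ 0.47154413 -0.18908313] [-0.03858413 -0.00360036] 0.038751744338400305 dir -174.66905417269018 line -84.7577
disc 0.03 (0.5094434022903442, -0.18525439500808716) 0.05033240467309952
9 [ 0.47103839 -0.18883803] [-0.03840501 -0.00358364] 0.038571850218256536 dir -174.6690678243193 line -84.75558
bar [ 0.56563517 -0.19850941] 77.40034
```

The plate fits as 150 x 150.5 mm, centre (0.509,-0.186), yaw -12.7°. The bar agrees at -12.6°. The disc's angle is -174.7°, so it needs a turn of +162° (counter-clockwise). I'll move above the disc with the fingers shut.

Request:
arm_command([
  [0.2,-0.1,0,0],
  [0.2,-0.1,0,0],
  [0.2,-0.1,0,0],
  [0.2,-0.1,0,0],
  [0.2,-0.1,0,0],
  [0.2,-0.1,0,0],
  [0.2,-0.1,0,0],
  [0.2,-0.1,0,0],
  [0.2,-0.1,0,0],
  [0.2,-0.125,0,0],
], jaw=1)

```text
time_s: 1.15
ee_pos: [0.5354, -0.1729, 0.2311]
orientation: [0.0, 0.973, 0.23, -0.0]
ft_force: [-0.2, -0.7, -0.1]
finger_gap: -0.0001
```

Request:
arm_command([
  [0,0,0.2,0],
  [0,0,0.2,0],
  [0,0,0.2,0],
  [0,0,0.2,0],
  [0,0,0.1,0],
  [0,0,0,0],
  [0,0,0,0],
])

```text
time_s: 1.85
ee_pos: [0.5344, -0.1743, 0.0515]
orientation: [-0.0, 0.973, 0.23, -0.0]
ft_force: [0.4, -0.1, 0.9]
finger_gap: -0.0001
```

Request:
arm_command([
  [0,0,0.05,0],
  [0,0,0.045,0],
  [0,0,0,0],
  [0,0,0,0],
])

```text
time_s: 2.25
ee_pos: [0.5344, -0.1743, 0.0324]
orientation: [-0.0, 0.973, 0.23, -0.0]
ft_force: [-0.3, 0.0, 0.5]
finger_gap: -0.0002
```

Run:
```python
from h import *
im=r.get_image("side"); cv2.imwrite("pics/cside1.png",cv2.resize(im[165:245,270:390,::-1],None,fx=6,fy=6,interpolation=2))
s=r.sense();print(s["ee_pos"],s["ft_force"])
for i in range(4):
    r.get_image("side");print(r.sense()["ft_force"],r.sense()["ee_pos"])
```

```text
[ 0.53459426 -0.17438757  0.03255856] [-0.44937645 -0.67835386 -0.05559703]
[ 0.3384731  -0.63340101 -0.63974152] [ 0.5347148  -0.17443985  0.03266007]
[-0.33748955 -0.7000549  -0.08602849] [ 0.53475615 -0.17442616  0.03269356]
[ 0.28850631 -0.06306869  0.58653628] [ 0.5347615  -0.17443745  0.03269679]
[-0.59262414 -0.90234455  0.94725567] [ 0.53471323 -0.17440885  0.03262201]
```

View pics/cside1.png

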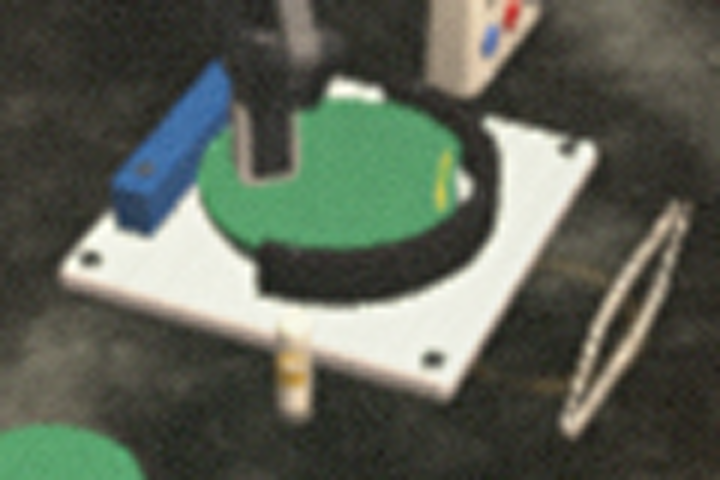

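Side view: the tip, at about (265,180) in the crop, stands over the disc, clear of the bar and the curb. Now I'll descend in small steps to find the top.

Request:
arm_command([
  [0,0,0.008,0],
  [0,0,0,0],
  [0,0,0,0],
])

```text
time_s: 2.8
ee_pos: [0.5344, -0.1743, 0.0306]
orientation: [-0.0, 0.973, 0.23, -0.0]
ft_force: [-1.3, 0.7, -0.4]
finger_gap: -0.0004
```

Request:
arm_command([
  [0,0,0.003,0],
  [0,0,0,0],
  [0,0,0,0],
])

```text
time_s: 3.1
ee_pos: [0.5344, -0.1743, 0.0301]
orientation: [-0.0, 0.973, 0.23, -0.0]
ft_force: [-0.2, 0.4, -0.4]
finger_gap: -0.0001
```

Request:
arm_command([
  [0,0,0.003,0],
  [0,0,0,0],
  [0,0,0,0],
])

```text
time_s: 3.4
ee_pos: [0.5344, -0.1743, 0.0295]
orientation: [-0.0, 0.973, 0.23, -0.0]
ft_force: [0.3, 0.1, -0.7]
finger_gap: -0.0001
```

Request:
arm_command([
  [0,0,0.003,0],
  [0,0,0,0],
  [0,0,0,0],
])

```text
time_s: 3.7
ee_pos: [0.5344, -0.1743, 0.0289]
orientation: [-0.0, 0.973, 0.23, -0.0]
ft_force: [0.2, 0.5, -0.3]
finger_gap: 0.0003
```

Request:
arm_command([
  [0,0,0.002,0],
  [0,0,0,0],
  [0,0,0,0],
])

```text
time_s: 4.0
ee_pos: [0.5344, -0.1743, 0.0285]
orientation: [-0.0, 0.973, 0.23, -0.0]
ft_force: [-0.6, 0.3, -0.3]
finger_gap: -0.0001
```

Request:
arm_command([
  [0,0,0.002,0],
  [0,0,0,0],
  [0,0,0,0],
])

```text
time_s: 4.3
ee_pos: [0.5344, -0.1743, 0.0281]
orientation: [-0.0, 0.973, 0.23, -0.0]
ft_force: [-0.0, -0.6, -0.3]
finger_gap: 0.0004
```

Request:
arm_command([
  [0,0,0.002,0],
  [0,0,0,0],
  [0,0,0,0],
])

```text
time_s: 4.6
ee_pos: [0.5344, -0.1743, 0.0277]
orientation: [-0.0, 0.973, 0.23, -0.0]
ft_force: [-0.3, 1.0, -1.0]
finger_gap: 0.0004
```

Request:
arm_command([
  [0,0,0.002,0],
  [0,0,0,0],
  [0,0,0,0],
])

```text
time_s: 4.9
ee_pos: [0.5344, -0.1743, 0.0273]
orientation: [-0.0, 0.973, 0.23, -0.0]
ft_force: [-0.6, -0.3, 0.1]
finger_gap: -0.0002
```

Request:
arm_command([
  [0,0,0.002,0],
  [0,0,0,0],
  [0,0,0,0],
])

```text
time_s: 5.2
ee_pos: [0.5344, -0.1743, 0.0269]
orientation: [-0.0, 0.973, 0.23, -0.0]
ft_force: [0.3, 0.1, -0.8]
finger_gap: -0.0
```

Request:
arm_command([
  [0,0,0.002,0],
  [0,0,0,0],
  [0,0,0,0],
])

```text
time_s: 5.5
ee_pos: [0.5344, -0.1743, 0.0265]
orientation: [-0.0, 0.973, 0.23, -0.0]
ft_force: [0.5, -0.0, -1.0]
finger_gap: -0.0003
```

Request:
arm_command([
  [0,0,0.002,0],
  [0,0,0,0],
  [0,0,0,0],
])

```text
time_s: 5.8
ee_pos: [0.5344, -0.1743, 0.0261]
orientation: [-0.0, 0.973, 0.23, 0.0]
ft_force: [0.1, 0.3, -0.6]
finger_gap: 0.0001
```

Request:
arm_command([
  [0,0,0.002,0],
  [0,0,0,0],
  [0,0,0,0],
])

```text
time_s: 6.1
ee_pos: [0.5344, -0.1743, 0.0257]
orientation: [-0.0, 0.973, 0.23, -0.0]
ft_force: [-0.3, -0.4, 0.3]
finger_gap: -0.0
```

Request:
arm_command([
  [0,0,0.002,0],
  [0,0,0,0],
  [0,0,0,0],
])

```text
time_s: 6.4
ee_pos: [0.5345, -0.1744, 0.0254]
orientation: [0.0, 0.973, 0.23, 0.0]
ft_force: [-1.0, 0.2, 1.4]
finger_gap: 0.0003
```

Request:
arm_command([
  [0,0,0.002,0],
  [0,0,0,0],
  [0,0,0,0],
])

```text
time_s: 6.7
ee_pos: [0.5345, -0.1744, 0.0251]
orientation: [0.0, 0.973, 0.23, 0.0]
ft_force: [-0.7, 0.3, 3.9]
finger_gap: -0.0003
```

Contact: the top is at about 25.5 mm and I read 3.9 N. I'll press slightly more, then turn the tip and disc rigidly about the nest centre.

Request:
arm_command([
  [0,0,0.001,0],
  [0,0,0,0],
  [-0.0004,-0.0109,0,-0.05],
  [-0.0004,-0.0109,0,-0.05],
  [-0.0004,-0.0109,0,-0.05],
  [-0.0004,-0.0109,0,-0.05],
])

```text
time_s: 7.3
ee_pos: [0.5303, -0.1678, 0.0251]
orientation: [0.001, 0.925, 0.381, 0.001]
ft_force: [0.2, -0.8, 4.1]
finger_gap: 0.0
```

```bash
cat > ang.py <<'E'
from h import *
import sys
n0=np.array([.5093,-.1861]); yaw=-12.7
im=r.get_image("top"); h=hsv(im)
uv,_=yellow("top",im,(305,375,170,232))
Y=ray("top",uv,.0255)[:,:2] if len(uv) else np.zeros((0,2))
if len(uv)>3:
    c=Y.mean(0); l=cv2.fitLine(Y.astype(np.float32),2,0,.01,.01).ravel(); d=c-n0
    print(len(uv),"centroid dir rel nest",np.degrees(np.arctan2(d[1],d[0]))-yaw,"rad",np.hypot(*d),"line-normal",(np.degrees(np.arctan2(l[1],l[0]))-yaw)%180-90)
s=r.sense(); print(s["time_s"],s["ee_pos"].round(4),s["ft_force"].round(1), (s["ee_pos"][:2]-n0).round(4),np.degrees(s["q"][5]))
cv2.imwrite(sys.argv[1],cv2.resize(im[150:250,280:405,::-1],None,fx=6,fy=6,interpolation=2))
E
python3 ang.py pics/t1.png
```

```text
2904 centroid dir rel nest 93.57961269591124 rad 0.014020273619669244 line-normal 81.46219
7.35 [ 0.5301 -0.1676  0.0251] [-1.  -1.5  3.5] [0.0208 0.0185] 117.55642145207887
```

View pics/t1.png

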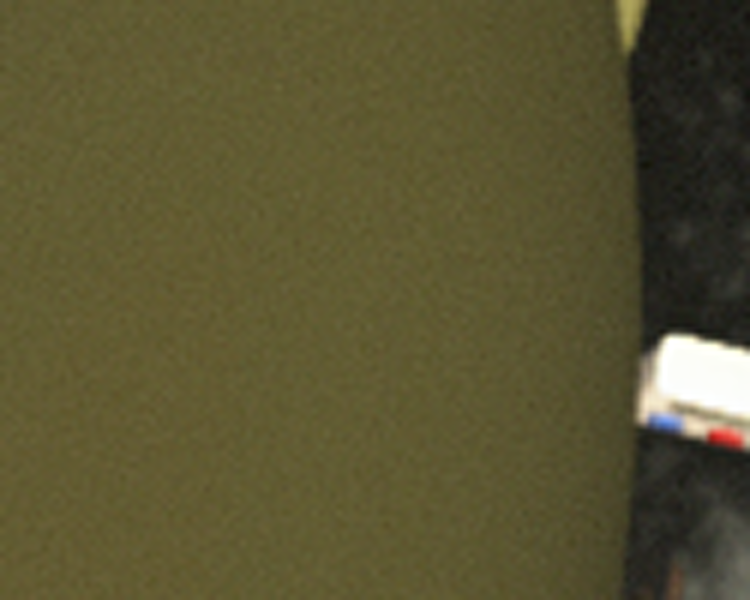

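The top view is hidden by the arm, so I'll measure with the side camera.

```bash
cat > sa.py <<'E'
from h import *
import sys
n0=np.array([.5093,-.1861]); yaw=-12.7
im=r.get_image("side")
uv,_=yellow("side",im,(296,356,178,218))
if len(uv)>2:
    Y=ray("side",uv,.0255)[:,:2]
    c=Y.mean(0); l=cv2.fitLine(Y.astype(np.float32),2,0,.01,.01).ravel(); d=c-n0
    print(len(uv),"centroid dir rel nest",np.degrees(np.arctan2(d[1],d[0]))-yaw,"rad",np.hypot(*d),"line-normal",(np.degrees(np.arctan2(l[1],l[0]))-yaw)%180-90)
s=r.sense(); print(s["time_s"],s["ee_pos"].round(4),s["ft_force"].round(1), (s["ee_pos"][:2]-n0).round(4),np.degrees(s["q"][5]))
cv2.imwrite(sys.argv[1],cv2.resize(im[165:235,280:380,::-1],None,fx=7,fy=7,interpolation=2))
E
python3 sa.py pics/s2.png
```

```text
8 centroid dir rel nest -140.81987196012903 rad 0.03869766784081398 line-normal 33.29825
7.4 [ 0.5301 -0.1676  0.0251] [-0.1 -0.6  4. ] [0.0208 0.0185] 117.87969823564222
```

View pics/s2.png

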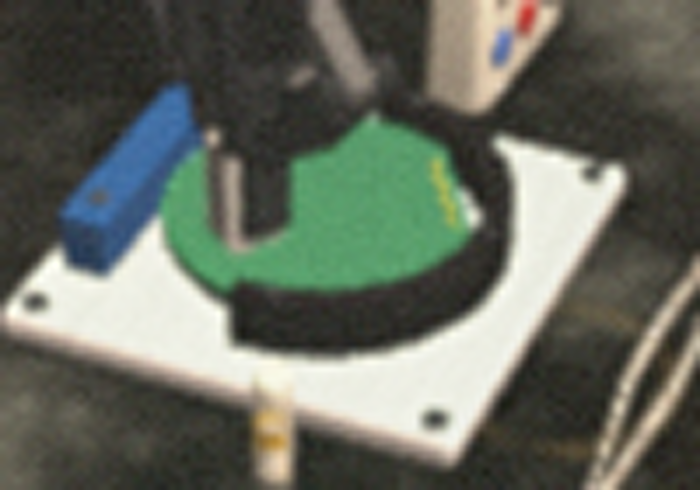

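The side view shows the line moved to about -142°, so the disc turns with the tip. Continuing.

Request:
arm_command([
  [-0.0004,-0.0109,0,-0.05],
  [-0.0004,-0.0109,0,-0.05],
  [-0.0004,-0.0109,0,-0.05],
  [-0.0004,-0.0109,0,-0.05],
  [-0.0004,-0.0109,0,-0.05],
  [-0.0004,-0.0109,0,-0.05],
  [-0.0004,-0.0109,0,-0.05],
  [-0.0004,-0.0109,0,-0.05],
])

```text
time_s: 8.2
ee_pos: [0.5153, -0.1599, 0.0251]
orientation: [0.001, 0.763, 0.647, 0.0]
ft_force: [2.1, -2.6, 3.4]
finger_gap: 0.0001
```

```bash
python3 sa.py pics/s3.png
```

```text
8.25 [ 0.515  -0.1598  0.0251] [ 1.2 -2.3  3.9] [0.0057 0.0263] 81.977455122376
```

View pics/s3.png

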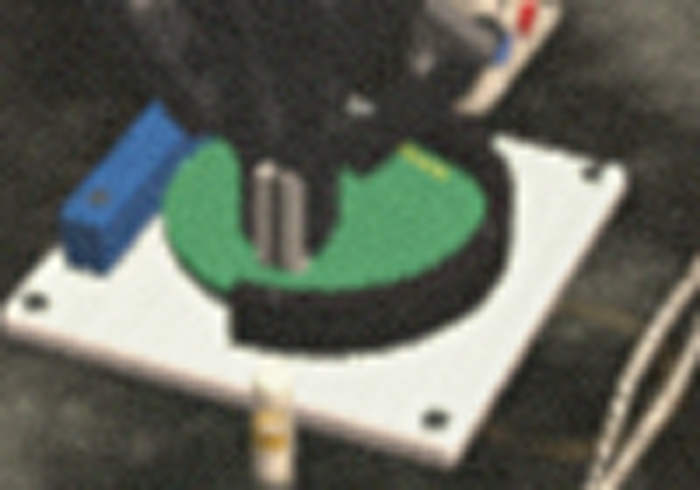

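The line is now at about side pixel (341,188), so it is tracking. The 3 N of radial load means my circle is slightly off centre, so I'll ease inwards a bit while continuing.

Request:
arm_command([
  [-0.0024,-0.0109,0,-0.05],
  [-0.0014,-0.0109,0,-0.05],
  [-0.0004,-0.0109,0,-0.05],
  [-0.0004,-0.0109,0,-0.05],
  [-0.0004,-0.0109,0,-0.05],
  [-0.0004,-0.0109,0,-0.05],
  [-0.0004,-0.0109,0,-0.05],
  [-0.0004,-0.0109,0,-0.05],
])

```text
time_s: 9.05
ee_pos: [0.4983, -0.1627, 0.0251]
orientation: [0.001, 0.526, 0.851, 0.0]
ft_force: [2.8, -1.4, 3.4]
finger_gap: 0.0005
```

```bash
sed -i 's/(20,120,90)/(20,100,60)/' h.py; python3 sa.py pics/s4.png
```

```text
9.1 [ 0.4981 -0.1628  0.0251] [ 1.7 -1.   3.9] [-0.0112  0.0233] 45.14857538083211
```

View pics/s4.png

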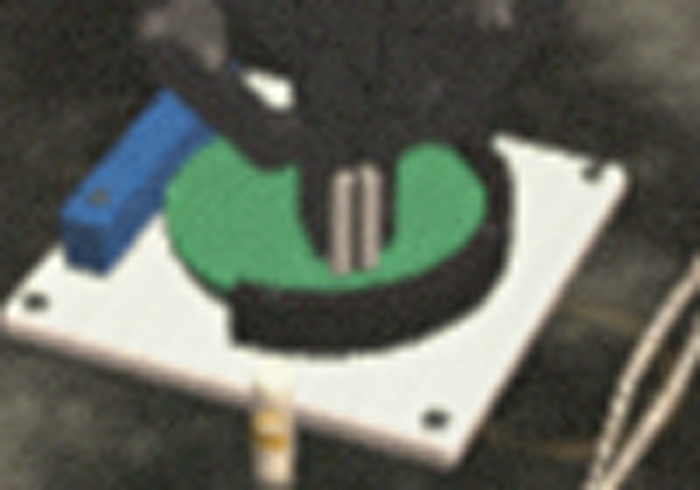

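Request:
arm_command([
  [-0.0014,-0.0109,0,-0.05],
  [-0.0004,-0.0109,0,-0.05],
  [-0.0004,-0.0109,0,-0.05],
  [-0.0004,-0.0109,0,-0.05],
  [-0.0004,-0.0109,0,-0.05],
  [-0.0004,-0.0109,0,-0.05],
  [-0.0004,-0.0109,0,-0.05],
  [-0.0004,-0.0109,0,-0.05],
])

```text
time_s: 9.9
ee_pos: [0.4863, -0.1746, 0.0251]
orientation: [0.001, 0.237, 0.971, 0.001]
ft_force: [2.8, 0.7, 4.3]
finger_gap: -0.0001
```

```bash
python3 sa.py pics/s5.png
```

```text
3 centroid dir rel nest -32.93759892397645 rad 0.0407076097203066 line-normal -65.62694
9.95 [ 0.4861 -0.1748  0.0251] [2.7 0.4 4.6] [-0.0232  0.0113] 7.484276875295305
```

View pics/s5.png

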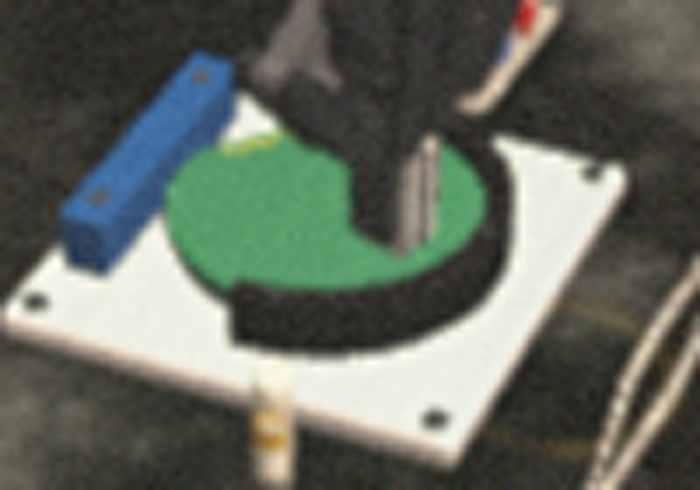

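Request:
arm_command([
  [-0.0014,-0.0109,0,-0.05],
  [-0.0014,-0.0109,0,-0.05],
  [-0.0004,-0.0109,0,-0.05],
  [-0.0004,-0.0109,0,-0.05],
  [-0.0004,-0.0109,0,-0.05],
  [-0.0004,-0.0109,0,-0.05],
])

```text
time_s: 10.55
ee_pos: [0.483, -0.187, 0.025]
orientation: [0.001, 0.004, 1.0, 0.001]
ft_force: [1.0, 2.0, 4.5]
finger_gap: 0.0001
```

```bash
python3 sa.py pics/s6.png
```

```text
5 centroid dir rel nest -13.34066505988186 rad 0.039926144008728646 line-normal -11.65007
10.6 [ 0.483  -0.1872  0.025 ] [2.1 1.7 3.8] [-0.0263 -0.0011] -20.90706154171875
```

View pics/s6.png

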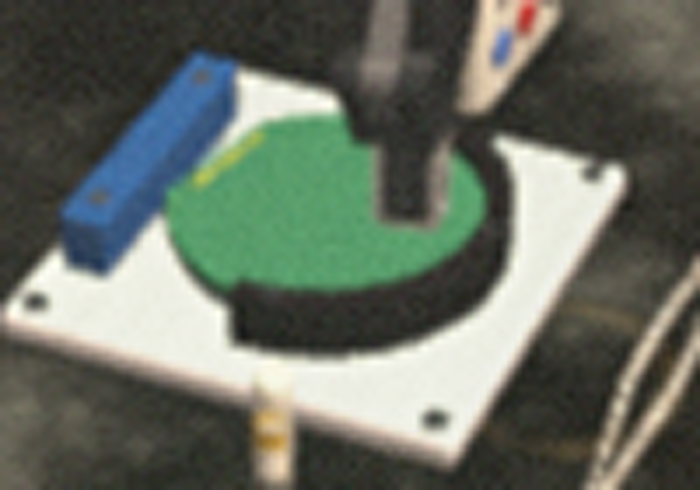

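About 12° remains (line at -12° to -13°).

Request:
arm_command([
  [-0.0004,-0.0095,0,-0.045],
  [-0.0004,-0.0095,0,-0.045],
  [-0.0004,-0.0095,0,-0.045],
  [0,0,0,0],
])

```text
time_s: 11.0
ee_pos: [0.4834, -0.1928, 0.0249]
orientation: [0.001, -0.1, 0.995, 0.0]
ft_force: [1.6, 1.1, 5.5]
finger_gap: -0.0002
```

```bash
python3 sa.py pics/s7.png;python3 sa.py pics/s7b.png
```

```text
6 centroid dir rel nest 5.449691195032112 rad 0.03995482997730375 line-normal -2.2612152
11.05 [ 0.4833 -0.1928  0.0249] [2.2 1.5 5.8] [-0.026  -0.0067] -33.217744787435805
4 centroid dir rel nest -0.03810952112080912 rad 0.03959035555963929 line-normal -2.4660568
11.1 [ 0.4833 -0.1928  0.0249] [2.8 0.8 4.8] [-0.026  -0.0067] -33.21649002633193
```

View pics/s7.png

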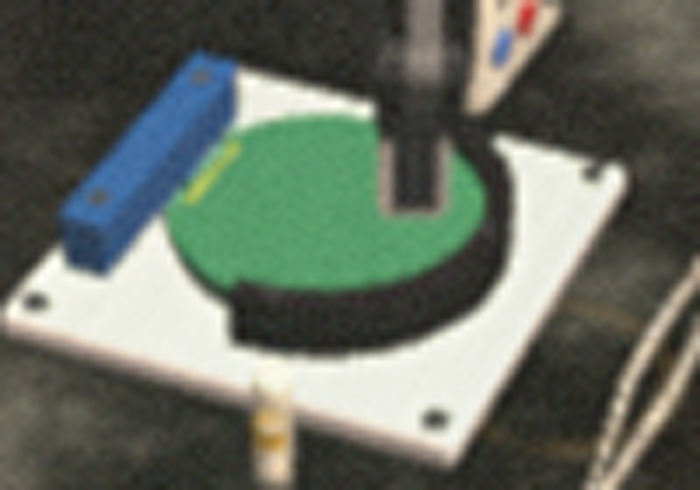

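The line is now parallel to the bar within about 2° and faces it. I'll lift, re-place the tip on the push axis near the disc centre with tool x along the nest axis, and look from above meanwhile.

Request:
arm_command([
  [0,0,-0.04,0],
  [0,0,-0.03,0],
  [-0.08,0.031,0,0],
  [0,0,0,0.09],
  [0,0,0,0.09],
  [0,0,0,0.089],
  [0,0,0,0],
  [0,0,0,0],
])

```text
time_s: 11.9
ee_pos: [0.4974, -0.1833, 0.0386]
orientation: [-0.0, 0.107, 0.994, 0.0]
ft_force: [0.4, -0.2, 0.0]
finger_gap: -0.0003
```

```bash
for i in 1 2 3; do python3 sa.py pics/s8.png; done; python3 -c "
from h import *
s=r.sense();o=s['orientation'];print(o,2*np.degrees(np.arctan2(o[2],o[1])),s['ft_force'])"
```

```text
6 centroid dir rel nest -4.396796507356363 rad 0.039923389038912266 line-normal -1.5558243
11.95 [ 0.4974 -0.1834  0.0386] [ 0.3 -0.9 -0.8] [-0.0119  0.0027] -7.910323046052649
6 centroid dir rel nest -4.396796507356363 rad 0.039923389038912266 line-normal -1.5558243
12.0 [ 0.4973 -0.1835  0.0386] [-0.5  0.   0.7] [-0.012   0.0026] -7.892870463393125
6 centroid dir rel nest -4.396796507356363 rad 0.039923389038912266 line-normal -1.5558243
12.05 [ 0.4973 -0.1836  0.0387] [-0.5 -0.1  0.5] [-0.012   0.0025] -7.869024463268042
[-4.50993124e-05  1.07932091e-01  9.94158268e-01  1.41359203e-05] 167.60775327557914 [-0.46111646 -0.13822713  0.47436468]
```

View pics/s8.png

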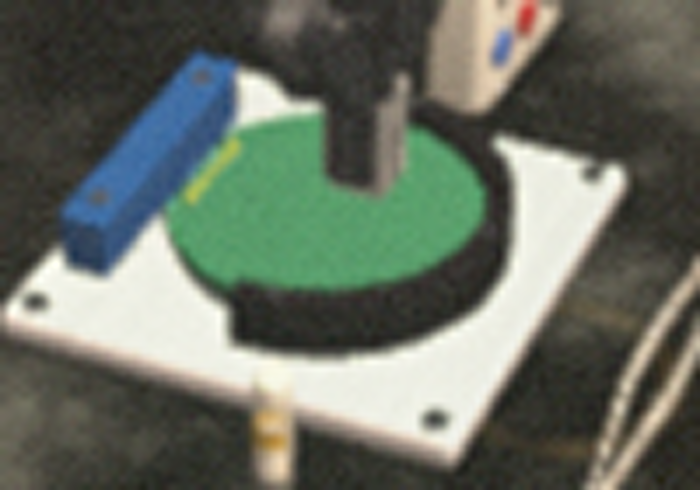

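Line within about 2-4° of facing the bar. Pressing down again.

Request:
arm_command([
  [0,0,0.03,0],
  [0,0,0.03,0],
  [0,0,0,0],
  [0,0,0.003,0],
  [0,0,0.002,0],
  [0,0,0,0],
  [0,0,0,0],
])

```text
time_s: 12.75
ee_pos: [0.4972, -0.1837, 0.0258]
orientation: [0.0, 0.109, 0.994, -0.0]
ft_force: [-1.0, -0.6, 0.2]
finger_gap: -0.0004
```

Request:
arm_command([
  [0,0,0.002,0],
  [0,0,0,0],
  [0,0,0,0],
])

```text
time_s: 13.05
ee_pos: [0.4973, -0.1838, 0.0255]
orientation: [0.0, 0.109, 0.994, -0.0]
ft_force: [-0.5, -1.0, 0.8]
finger_gap: 0.0
```

Request:
arm_command([
  [0,0,0.002,0],
  [0,0,0.002,0],
  [0,0,0,0],
  [0,0,0,0],
])

```text
time_s: 13.45
ee_pos: [0.4973, -0.1838, 0.0249]
orientation: [0.0, 0.109, 0.994, -0.0]
ft_force: [-1.5, 0.4, 5.8]
finger_gap: 0.0002
```

Request:
arm_command([
  [-0.005,0,0,0],
  [-0.005,0,0,0],
  [-0.005,0,0,0],
  [-0.005,0,0,0],
  [-0.005,0,0,0],
  [0,0,0,0],
  [0,0,0,0],
])

```text
time_s: 14.15
ee_pos: [0.5024, -0.1849, 0.0249]
orientation: [0.0, 0.109, 0.994, -0.0]
ft_force: [-1.2, 0.1, 4.8]
finger_gap: 0.0002
```

```bash
python3 sa.py pics/s9.png
```

```text
7 centroid dir rel nest -4.104046486760371 rad 0.044616239166495104 line-normal 1.4580307
14.2 [ 0.5024 -0.185   0.0249] [-0.5  0.3  4.8] [-0.0069  0.0011] -7.719416196955044
```

View pics/s9.png

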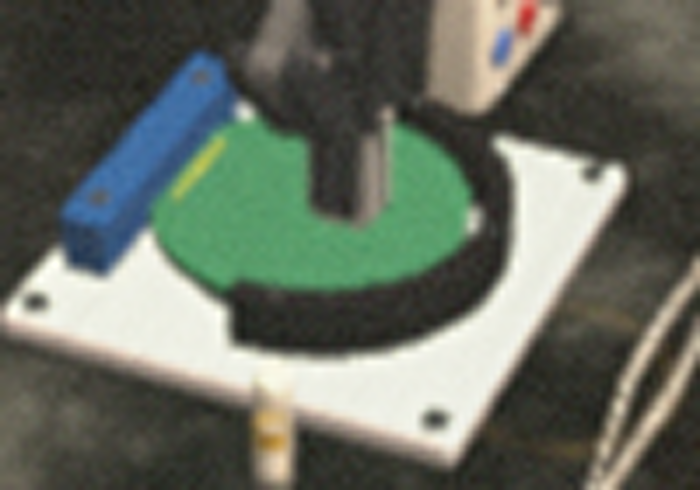

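The disc slides with the tip. I'll add some press, then creep forward while watching the lateral force.

Request:
arm_command([
  [0,0,0.002,0],
  [0,0,0,0],
  [-0.004,0,0,0],
  [0,0,0,0],
])

```text
time_s: 14.6
ee_pos: [0.5032, -0.1851, 0.0247]
orientation: [0.0, 0.109, 0.994, -0.0]
ft_force: [-1.2, 0.7, 7.5]
finger_gap: 0.0001
```

Request:
arm_command([
  [-0.003,0,0,0],
  [0,0,0,0],
  [0,0,0,0],
])

```text
time_s: 14.9
ee_pos: [0.5037, -0.1853, 0.0247]
orientation: [0.0, 0.109, 0.994, -0.0]
ft_force: [-1.9, 1.4, 7.0]
finger_gap: -0.0001
```

Request:
arm_command([
  [-0.002,0,0,0],
  [0,0,0,0],
  [0,0,0,0],
])

```text
time_s: 15.2
ee_pos: [0.5041, -0.1853, 0.0247]
orientation: [0.0, 0.109, 0.994, -0.0]
ft_force: [-1.1, 1.0, 7.0]
finger_gap: -0.0004
```

Request:
arm_command([
  [-0.002,0,0,0],
  [0,0,0,0],
  [0,0,0,0],
])

```text
time_s: 15.5
ee_pos: [0.5044, -0.1854, 0.0247]
orientation: [0.0, 0.109, 0.994, -0.0]
ft_force: [-1.0, 0.3, 7.3]
finger_gap: -0.0001
```

Request:
arm_command([
  [-0.002,0,0,0],
  [0,0,0,0],
  [0,0,0,0],
])

```text
time_s: 15.8
ee_pos: [0.5047, -0.1855, 0.0247]
orientation: [0.0, 0.109, 0.994, -0.0]
ft_force: [-2.5, 0.6, 7.1]
finger_gap: 0.0002
```

Request:
arm_command([
  [-0.002,0,0,0],
  [0,0,0,0],
  [0,0,0,0],
])

```text
time_s: 16.1
ee_pos: [0.5047, -0.1855, 0.0246]
orientation: [-0.0, 0.109, 0.994, -0.0]
ft_force: [-2.5, 0.3, 7.4]
finger_gap: -0.0003
```

Contact with the bar after about 7.6 mm of travel. Raising the press slightly and building the push.

Request:
arm_command([
  [0,0,0.001,0],
  [-0.002,0,0,0],
  [0,0,0,0],
  [0,0,0,0],
])

```text
time_s: 16.5
ee_pos: [0.5047, -0.1855, 0.0244]
orientation: [-0.0, 0.109, 0.994, -0.0]
ft_force: [-3.7, 0.2, 10.3]
finger_gap: 0.0
```

Request:
arm_command([
  [-0.002,0,0,0],
  [0,0,0,0],
  [0,0,0,0],
])

```text
time_s: 16.8
ee_pos: [0.5047, -0.1855, 0.0244]
orientation: [-0.001, 0.109, 0.994, -0.0]
ft_force: [-4.4, 1.2, 9.9]
finger_gap: 0.0002
```

Request:
arm_command([
  [-0.002,0,0,0],
  [0,0,0,0],
  [0,0,0,0],
])

```text
time_s: 17.1
ee_pos: [0.5048, -0.1855, 0.0243]
orientation: [-0.001, 0.109, 0.994, -0.0]
ft_force: [-6.4, 0.8, 10.1]
finger_gap: -0.0003
```

Request:
arm_command([
  [-0.001,0,0,0],
  [0,0,0,0],
  [0,0,0,0],
])

```text
time_s: 17.4
ee_pos: [0.5048, -0.1855, 0.0243]
orientation: [-0.001, 0.109, 0.994, -0.0]
ft_force: [-6.0, 2.2, 11.9]
finger_gap: -0.0002
```

```bash
for i in 1 2 3 4; do python3 sa.py pics/s10.png; done
```

```text
8 centroid dir rel nest -6.128993113987647 rad 0.04694281667891019 line-normal -0.021911621
17.45 [ 0.5048 -0.1855  0.0242] [-5.1  0.8 10.7] [-0.0045  0.0006] -7.657378105341974
6 centroid dir rel nest -4.964423008887628 rad 0.04668849760856727 line-normal 3.1084976
17.5 [ 0.5048 -0.1855  0.0243] [-5.8  1.2 12. ] [-0.0045  0.0006] -7.658345935748385
6 centroid dir rel nest -4.964423008887628 rad 0.04668849760856727 line-normal 3.1084976
17.55 [ 0.5048 -0.1855  0.0243] [-5.9  1.5 11.3] [-0.0045  0.0006] -7.659173556820667
6 centroid dir rel nest -4.964423008887628 rad 0.04668849760856727 line-normal 3.1084976
17.6 [ 0.5048 -0.1855  0.0242] [-5.4  1.3 10.5] [-0.0045  0.0006] -7.659169613614498
```

View pics/s10.png

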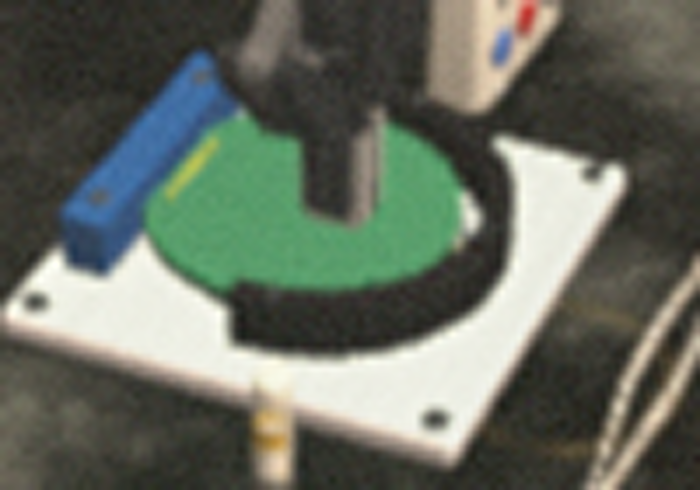

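Steady push: about 5.7 N lateral and 11 N down, held since t=17.1. A little more hold, then I'll ease most of the lateral load and lift.

Request:
arm_command([
  [0,0,0,0],
  [0,0,0,0],
  [0.003,0,0,0],
  [0.003,0,-0.001,0],
  [0,0,-0.002,0],
  [0,0,-0.002,0],
])

```text
time_s: 18.2
ee_pos: [0.5047, -0.1855, 0.0251]
orientation: [-0.0, 0.109, 0.994, -0.0]
ft_force: [-1.8, 0.3, 4.3]
finger_gap: 0.0001
```

Request:
arm_command([
  [0,0,-0.005,0],
  [0,0,-0.01,0],
  [0,0,-0.03,0],
  [0,0,-0.2,0],
  [0,0,-0.2,0],
  [0,0,-0.2,0],
  [0,0,-0.2,0],
  [0,0,0,0],
])

```text
time_s: 19.0
ee_pos: [0.5088, -0.1867, 0.2003]
orientation: [0.005, 0.109, 0.994, -0.001]
ft_force: [0.5, -1.0, 0.8]
finger_gap: 0.0004
```

Request:
arm_command([
  [0,-0.2,0,0],
  [0,-0.2,0,0],
  [0,-0.2,0,0],
  [0,-0.2,0,0],
  [0,-0.2,0,0],
  [0,-0.2,0,0],
  [0,-0.2,0,0],
  [0,-0.2,0,0],
  [0,0,0,0],
])

```text
time_s: 19.9
ee_pos: [0.4343, -0.5022, 0.1928]
orientation: [-0.0, 0.111, 0.994, -0.001]
ft_force: [0.9, 0.1, -0.1]
finger_gap: 0.0003
```

```bash
python3 ang.py pics/t11.png; python3 sa.py pics/s11.png
python3 - <<'E'
from h import *
im=np.mean([r.get_image("top").astype(float) for _ in range(4)],0).astype(np.uint8);h=hsv(im)
n0=np.array([.5093,-.1861]);t=np.radians(-12.7);R=np.array([[np.cos(t),np.sin(t)],[-np.sin(t),np.cos(t)]])
g=roi(cv2.inRange(h,(50,90,50),(90,255,255)),310,372,165,230);cn=cv2.findContours(big(g),0,1)[0][0][:,0]
D=(ray("top",cn,.0255)[:,:2]-n0)@R.T
m=D[:,0]<35e-3
from scipy.optimize import least_squares
D2=D[D[:,0]<.02]; f=least_squares(lambda p:np.hypot(*(D2-p[:2]).T)-p[2],[0,0,.05]);print("disc centre nest frame",f.x)
s=r.get_image("side")
b=roi(cv2.inRange(h,(100,120,60),(125,255,255)),310,380,155,190);v,u=np.nonzero(b);print("bar centre nest",((ray("top",np.c_[u,v],.034)[:,:2]-n0)@R.T).mean(0))
y=roi(cv2.inRange(h,(20,90,60),(45,255,255)),310,372,165,200);v,u=np.nonzero(y);Y=(ray("top",np.c_[u,v],.0255)[:,:2]-n0)@R.T;print("line",len(Y),Y.mean(0),Y.min(0),Y.max(0),np.degrees(np.polyfit(Y[:,1],Y[:,0],1)[0]))
E
```

```text
10 centroid dir rel nest 6.067011419176264 rad 0.04725462104727045 line-normal -2.0791702
19.95 [ 0.4349 -0.4998  0.1928] [0.1 1.  0.1] [-0.0744 -0.3137] -36.300189031227774
4 centroid dir rel nest 7.961090194270219 rad 0.0478789562711685 line-normal 6.3519363
20.0 [ 0.4353 -0.4983  0.193 ] [ 0.2  1.  -0.2] [-0.074  -0.3122] -36.28439815476691
disc centre nest frame [ 0.00655111 -0.00063749  0.0478314 ]
bar centre nest [0.05803281 0.00017667]
line 26 [ 0.04662441 -0.0013627 ] [ 0.04484256 -0.01683531] [0.04843136 0.01371172] 1.0455242959724393
```

View pics/t11.png

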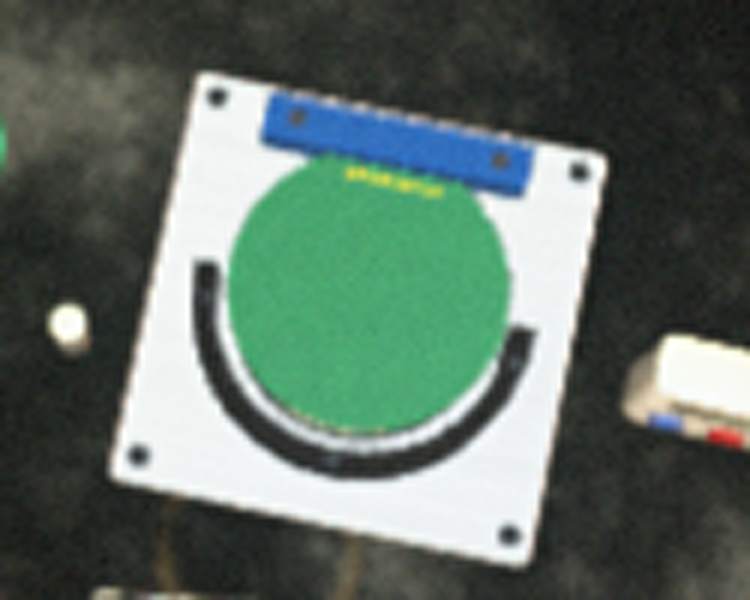

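View pics/s11.png

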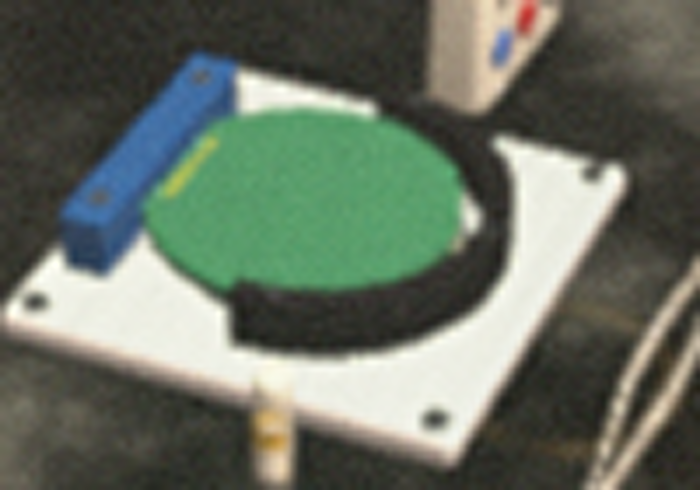

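Both views show the flat against the bar and the bystanders in place. I'll do one finer averaged check of the parallelism before handing in.

Run:
```python
from h import *
n0=np.array([.5093,-.1861]);t=np.radians(-12.7);R=np.array([[np.cos(t),np.sin(t)],[-np.sin(t),np.cos(t)]])
for n,g in(("top",(312,368,172,190)),("side",(296,320,178,200))):
    im=np.mean([r.get_image(n).astype(float) for _ in range(12)],0)
    H=hsv(im.astype(np.uint8))
    x0,x1,y0,y1=g; a=im[y0:y1,x0:x1]; w=np.clip(a[...,0]-80-0.0*a[...,1],0,None)*((H[y0:y1,x0:x1,0]>22)&(H[y0:y1,x0:x1,0]<62)&(H[y0:y1,x0:x1,1]>80))
    v,u=np.nonzero(w); ww=w[v,u]; Y=(ray(n,np.c_[u+x0,v+y0],.0255)[:,:2]-n0)@R.T
    k=(abs(Y[:,1])<.022)&(Y[:,0]>.041)&(Y[:,0]<.051);Y=Y[k];ww=ww[k]
    print(n,len(Y),"mean",np.average(Y,axis=0,weights=ww),"slope deg",np.degrees(np.polyfit(Y[:,1],Y[:,0],1,w=np.sqrt(ww))[0]),Y.min(0),Y.max(0))
    c=cv2.inRange(H,(100,100,60),(125,255,255)); 
    b=roi(c,310,380,155,195) if n=="top" else roi(c,285,318,168,208); v,u=np.nonzero(b);B=(ray(n,np.c_[u,v],.034)[:,:2]-n0)@R.T
    l=cv2.minAreaRect(B.astype(np.float32)); f=cv2.fitLine(B.astype(np.float32),2,0,.01,.01).ravel(); print(" bar tilt deg",np.degrees(np.arctan(f[0]/f[1])),l)
```

```text
top 39 mean [ 0.0466943  -0.00080837] slope deg 0.858538369191998 [ 0.04430156 -0.01889339] [0.04931685 0.01577313]
 bar tilt deg 0.07460365 ((0.057523854076862335, -0.00017720460891723633), (0.018229547888040543, 0.09385368227958679), 0.12597738206386566)
side 28 mean [ 0.04737084 -0.00101311] slope deg 0.8278433620244549 [ 0.04421711 -0.02004433] [0.05060469 0.01579085]
 bar tilt deg -3.8928225 ((0.05702172964811325, 0.006993137300014496), (0.02560480684041977, 0.1169581189751625), 2.135472059249878)
```

Line centre y = -1 mm, tilt about 0.8° (within the noise) and line distance about 46.7 mm (46 expected when flush). Handing in.

```bash
python3 -c "
from bench import r
print(r.finish_job(), r.sense()['time_s'])"
```

```text
the job is handed in; nothing more can be done
the job is handed in; nothing more can be done
```

The disc is seated: its flat is against the blue bar, the arm is clear, and I handed the job in at about 21 s of the 72 s allowed. No verdict was reported.

**What I did:** With the shut fingertips pressing at about 4–5 N, I turned the 100 mm disc about 162° counter-clockwise. I then slid it about 7.6 mm to the bar and held it there at about 5.7 N sideways for about 0.7 s. The downward press then was about 11 N, so the highest finger load I read was about 13 N, against the 15 N limit. I eased off most of the sideways load before lifting.

**Last checks, from the top and side cameras:**
- **Position:** the yellow line's middle is about 1 mm off the bar's middle. The line lies 46.7 mm (top) and 47.4 mm (side) from the nest centre, where 46 mm would be flush; the calibration is only good to about 2 mm.
- **Angle:** the averaged line fit in both views put the flat about 0.8° off parallel (limit 2°). Single-frame fits scattered far more, from -2° to +6°, because only a few pixels show the line.
- **Bystanders:** the tweezers, vial and timer look unmoved. I judged this by eye, and the final top crop cuts off most of the tweezers.
- **Disagreement:** the side camera's fit of the bar's own edge was 4° off the top camera's. I put this down to the bar's side faces being in view and trusted the top camera.

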